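# Fit the citrus press's cone on its splined drive and hold it pressed

## Robot

A 6-joint arm with a two-finger parallel gripper is mounted at the origin on the work surface. World frame = base frame: x ahead of the robot, y to its left, z up, the work surface at z = 0. Lengths are in m, angles in rad, forces in N, time in s.
With the tool pointing down it reaches from about 0.35 to 0.725 m from the base axis. Payload 4.3 kg.
Tool frame: the origin (TCP) lies between the finger pads; the fingertips stand 17 mm ahead of it and the grasp point (between the pads) lies 2 mm behind it; z points along the fingers, y is the line along which they close (so a half turn about z gives the same grasp; the last joint's range is limited). The gripper opens to 85 mm and grips with 20 to 120 N. Pads are 22 mm wide; open, the fingers measure 114 mm over their backs; the gripper's body (76 mm by 85 mm) begins 54 mm behind the grasp point. The pads swing forward as they close: fully open they stand 13 mm farther back than shut.
Start: joints at [1.088, 0.377, 0.081, 1.274, 0, 1.46], TCP at [0.209, 0.536, 0.248] pointing down, gripper open.
Joint ranges: [-2.72, 2.72], [-0.84, 1.66], [-1.02, 1.22], [-1.77, 2.12], [-1.37, 1.28], [-3.14, 3.14]. Speed limits (rad/s): [2.57, 2.57, 3.14, 3.14, 3.14, 3.14].

## Interface

Orientations are given as a 3x3 rotation matrix whose columns are the frame's x, y, z axes.
In Python, from rig import monitor, imaging, manip gives the robot as it stands.
- The arm moves only by the shell command python3 -m handwheel 'ROWS' [FORCE]. ROWS is JSON, a list that holds one entry, the list of rows, each a list of 7 numbers: the turn, a rotation vector about the tool's x, y, z in rad, then the shift along the tool's x, y, z in m, then the closure, from 0 (fully open) to 1 (shut). In form: [[[rx, ry, rz, dx, dy, dz, grip], ...]]. A call has 1 to 20 rows; each row is the pose to reach, as a shift and turn from the pose commanded when the call began, along the tool's axes at that moment; what a row does not reach only later rows make up. A row lasts 1/8 s, in which the tool goes at most 62.5 mm and 10.7 degrees, less where a joint would pass 70% of its speed; a pose out of reach is approached as far as the arm can. A call with a gripper value outside its range is refused whole. The fingers move at their own pace and stop on an object; FORCE is the grip in N (left out, the last holds). Time passes only in rows, so rows that repeat a pose let the fingers close. It gives the time, the measured TCP pose, the force, the opening and the grip force at its end, in the units of the state.
- monitor.read_state(): the state, without advancing time (a new reading comes with each control period).
- imaging.snapshot(name): name is "scene" or "side" or "wrist"; returns a dict with "pixels" (480x640x3 uint8, red, green, blue), "intrinsics" (3x3 intrinsics, pixels), "distortion" ([k1, k2, p1, p2, k3] as OpenCV has them; the pictures are not rectified), "eye" and "attitude" of the camera in the world; the wrist camera has in their place "hand_eye" (4x4, takes a point from camera to tool coordinates, whose origin is the TCP and whose axes are the flange's). Camera axes: x right, y down, z forward; pixel columns grow to the right and rows downward; lengths in m; the calibration is good to about 2 mm. A picture is of the moment at which its call begins: read the wrist's pose just before it. There is no depth.
- manip.close_job(): hands the job in; it is judged then, once.
The state is a dict: "time": time; "q": joint angles; "joint_velocities": joint speeds; "joint_torque": joint torques, N m; "position": TCP position; "eef_rot": TCP orientation; "contact_force": force on the tool from outside, world axes, zero at the start; "ft_torque": the same for the moment, N m; "gripper_width": finger opening in m; "grasp_force": force on a finger pad.
Only numpy, scipy, OpenCV 4.12 (cv2) and the standard library are available. Lean on these libraries where they do the work, as an engineer would, in place of code of your own. Each camera call takes 0.05 s, during which the arm holds its last target. There are 200 camera calls.

## Task

Get the citrus press ready for sweet limes: first swing its pulp lever to the middle mark (the one with two pips), then put the larger of the two ribbed cones on the drive spindle, turning it until the splines mesh and it slides fully home. Then press the cone well down against the starting spring and finish still holding it pressed down, without letting go. Leave the small cone and the other things on the counter where they are.

Things in the scene. Friction and masses are not known exactly. Their poses are not given: they have to be found in the camera images.
- big_cone_mid (a point): The larger reamer cone, white ribbed plastic, standing upright: 62 mm across at the foot, 60 at 14 mm up, 57 at 28 mm up, then a dome; 54 mm tall, about 70 g. The point is on its axis half-way up (27 mm above the foot); z points up to the tip. Four long ribs run to the tip, on its +x, -x, +y and -y sides; four short ribs between them stop 28 mm up.
- big_cone_socket (a point): Centre of the larger cone's foot, axes as above: mouth of its splined socket, a round bore 17 mm wide with four slots 7 mm wide along x and y (under the long ribs), 1.5 mm clear of the spindle on every side, open at the foot and deep enough for the whole spindle. It meshes at any of the four quarter turns, within about 0.13 rad.
- small_cone_mid (a point): The smaller reamer cone, same shape but 42 mm across and 40 mm tall (for small limes, not wanted today, leave it standing). The point is on its axis half-way up.
- spindle_seat (a point): White splined drive spindle, upright in the middle of the citrus press. The point is on its axis on top of its dark 32 mm wide collar, where the cone's foot rests when home, about 138 mm above the counter; z is up. Four fins 4 mm thick reach 13 mm out along its +x, -x, +y, -y and rise 12 mm. The gearbox holds the spindle against turning (0.45 N m).
- spindle_nose (a point): Tip of the spindle, 27 mm above its collar. Above the fins (12 mm) a round pilot 14 mm across goes up to 22 mm, then the nose tapers. An unmeshed cone stands on the fin tops, 12 mm too high; meshed, it drops onto the collar.
- strainer (a point): Middle of the strainer floor of the citrus press (white base, steel bowl), 14 mm below the spindle collar, 124 mm above the counter. The strainer is an open dish of inner radius 73 mm, its rim 26 mm above this point. The press cannot shift; it is 166 mm wide at the foot and its spout points along this point's -x.
- spindle (a joint): How far the spindle is pressed down against its starting spring, in m: 0 up, 0.006 at its stop. It begins to sink at about 4.5 N and reaches the stop at about 10 N; the motor switch closes a little past half-way; it springs up when let go.
- pulp_lever (a joint): Angle of the pulp lever in rad about the press's vertical axis (through the spindle), growing counter-clockwise seen from above, range 0 to 1.3. The marks are on the white ledge below it: one pip at 0.05, two pips (the middle mark) at 0.65, three pips at 1.25. It stays where it is left; moving it takes about 1.2 N at the tab.
- pulp_tab (a point): Centre of the upright finger tab of the pulp lever, on the right of the press, 104 mm out from the spindle axis and about 165 mm above the counter. 10 mm thick along its y (the way it moves), 18 mm along its x (straight out from the spindle axis), 24 mm tall. Below it an arm 10 mm wide runs inward, its underside 14 mm below the point; the marked ledge is 39 mm below.
- whistle_mid (a point): Stainless steel cooker whistle weight, 30 mm wide, 48 mm tall, standing on the counter; the point is half-way up. Leave alone.
- spice_jar_mid (a point): Glass jar with a closed hinged steel lid, 62 mm wide, 83 mm tall; the point is half-way up. Leave alone.
- cooker_lid_mid (a point): Aluminium pressure cooker lid, 208 mm across, 44 mm tall, with a black handle reaching 228 mm out along its -y; the point is in its middle, 15 mm above the counter. Leave alone.
Things that resemble listed ones, but are neither listed nor needed, are in the scene too. What is shaped like the part that bears big_cone_mid but turquoise is not meant.

How it is judged:
By the outcome, as a careful person would: the job done as asked, in the order asked, and still so for the second after the job is handed in, while the arm keeps its last pose, push and grip.
It also fails if it takes over 54 s, if anything falls off the work surface, if the arm or the gripper's body presses on something with over 40 N, if the wrist force passes 120 N, or if a joint passes its speed limit or range.

## Working session

There is one attempt and no reset: what is moved stays moved. The work goes in short steps, Python scripts to look and compute and a shell command to move; the robot and the scene stay as the last step left them, time stands still between calls to the robot, and variables do not carry over. Pictures are saved under pics/ and viewed, at most 10 in all, crops included, and the job is handed in when it is done.

```bash
ls; mkdir -p pics
cat > h.py <<'E'
import numpy as np, cv2
from rig import monitor, imaging, manip
def snap(n):
    st=monitor.read_state(); s=imaging.snapshot(n)
    K=np.array(s["intrinsics"]);D=np.array(s["distortion"],float)
    if n=="wrist":
        T=np.eye(4);T[:3,:3]=st["eef_rot"];T[:3,3]=st["position"]
        M=T@np.array(s["hand_eye"]);R,e=M[:3,:3],M[:3,3]
    else: R,e=np.array(s["attitude"]),np.array(s["eye"])
    if R.shape!=(3,3): print("att",R)
    return dict(im=cv2.cvtColor(np.array(s["pixels"]),cv2.COLOR_RGB2BGR),K=K,D=D,R=R,e=e)
def ray(c,uv):
    p=cv2.undistortPoints(np.array([[uv]],float),c["K"],c["D"])[0,0]
    d=c["R"]@np.array([p[0],p[1],1]);return d/np.linalg.norm(d)
def plane(c,uv,z):
    d=ray(c,uv);return c["e"]+d*(z-c["e"][2])/d[2]
def tri(c1,u1,c2,u2):
    A=np.zeros((3,3));b=np.zeros(3)
    for c,u in((c1,u1),(c2,u2)):
        d=ray(c,u);P=np.eye(3)-np.outer(d,d);A+=P;b+=P@c["e"]
    return np.linalg.solve(A,b)
def proj(c,X):
    r=cv2.Rodrigues(c["R"].T)[0];t=-c["R"].T@c["e"]
    return cv2.projectPoints(np.array([X],float),r,t,c["K"],c["D"])[0][0,0]
E
python3 - <<'E'
from h import *
for n in("scene","side"):
    c=snap(n);cv2.imwrite(f"pics/{n}0.png",c["im"]);print(n,c["e"],c["R"].round(2).tolist())
st=monitor.read_state();print({k:np.round(v,3).tolist() for k,v in st.items()})
E
```

```text
pics
scene [ 0.87515737 -0.2810188   0.77930888] [[0.78, 0.53, -0.35], [0.63, -0.65, 0.42], [-0.0, -0.55, -0.84]]
side [0.23081822 0.4392696  0.54980174] [[-0.72, -0.43, 0.55], [-0.7, 0.45, -0.56], [-0.01, -0.79, -0.62]]
{'time': 0.1, 'q': [1.088, 0.378, 0.08, 1.274, -0.0, 1.46], 'joint_velocities': [-0.0, -0.002, 0.004, -0.001, 0.0, -0.001], 'joint_torque': [0.001, -46.469, 27.058, 0.012, -0.0, 0.0], 'position': [0.209, 0.535, 0.247], 'eef_rot': [[-0.931, 0.364, -0.001], [0.364, 0.931, -0.002], [0.0, -0.002, -1.0]], 'contact_force': [0.235, 0.875, 0.188], 'ft_torque': [-0.034, -0.02, 0.055], 'grasp_force': 0.0, 'gripper_width': 0.085}
```

View pics/scene0.png

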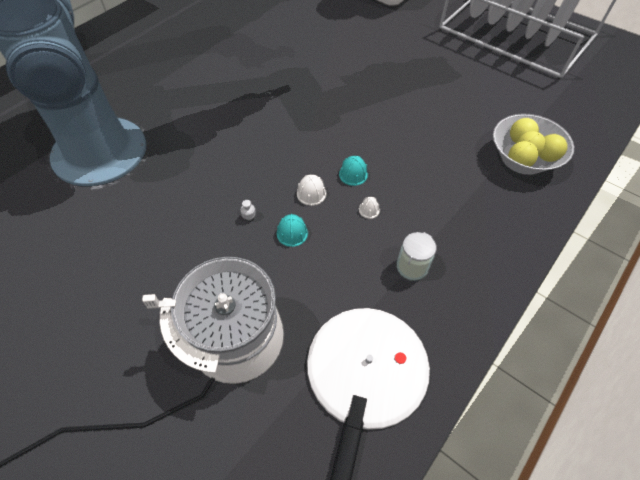

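View pics/side0.png

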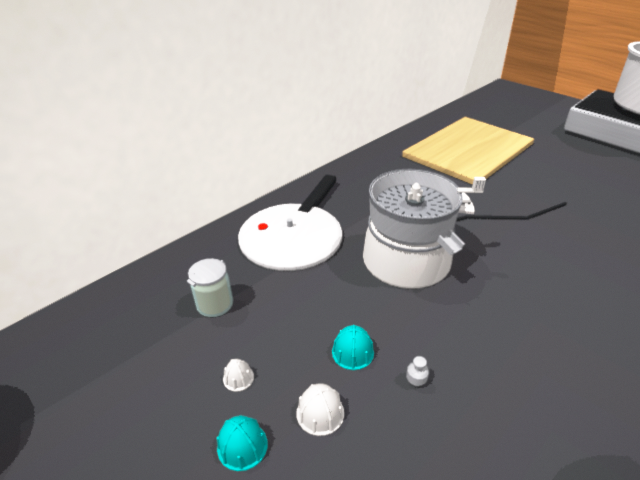

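The scene view shows two white cones: (311,189) and (369,206). The first is clearly larger, matching side view (320,406), so it fits big_cone. The turquoise ones at (353,170) and (292,230) are decoys. The press spindle is near (224,300), and the lever tab is at (151,301). In the side view they are at (416,190) and (479,185).

```bash
cat > m1.py <<'E'
from h import *
S,W=snap("scene"),snap("side")
def blob(c,box):
    x0,y0,x1,y1=box;g=c["im"][y0:y1,x0:x1];h=cv2.cvtColor(g,cv2.COLOR_BGR2HSV)
    m=((h[...,2]>110)&(h[...,1]<70)).astype(np.uint8)
    n,l,s,ce=cv2.connectedComponentsWithStats(m);i=1+np.argmax(s[1:,4])
    return ce[i]+[x0,y0],s[i]+[x0,y0,0,0,0]
for n,b1,b2 in(("big",(290,168,332,208),(292,378,350,434)),("small",(355,193,384,220),(220,355,256,392)),("whistle",(236,196,262,224),(402,352,434,390))):
    a,s=blob(S,b1);b,t=blob(W,b2);print(n,a.round(1),s,b.round(1),t,"tri",tri(S,a,W,b).round(4))
print("nose",tri(S,(222.5,295),W,(416,184)).round(4))
print("tab",tri(S,(150.5,300),W,(480,185)).round(4))
a=cv2.resize(S["im"][240:390,130:290],None,fx=2.5,fy=2.5,interpolation=2)
b=cv2.resize(W["im"][165:285,350:510],None,fx=2.5,fy=2.5,interpolation=2)
d=cv2.resize(S["im"][140:255,270:400],(375,332),interpolation=2)
o=np.zeros((600,800,3),np.uint8);a=a[:375];o[:375,:400]=a;o[:300,400:800]=b;o[300:600,420:795]=d[:300]
cv2.imwrite("pics/c1.png",o)
E
python3 m1.py
```

```text
big [311.1 190. ] [297 174  30  32 746] [319.6 409.4] [ 296  383   48   51 1995] tri [0.4662 0.2123 0.0114]
small [369.2 207.5] [358 196  22  23 376] [237.2 375.1] [222 358  32  34 840] tri [0.5906 0.2544 0.0082]
whistle [247.5 208. ] [240 199  16  19 198] [417.3 370.7] [406 355  23  31 537] tri [0.403  0.0825 0.0269]
nose [ 0.5734 -0.1269  0.1661]
tab [ 0.4953 -0.1996  0.165 ]
```

View pics/c1.png

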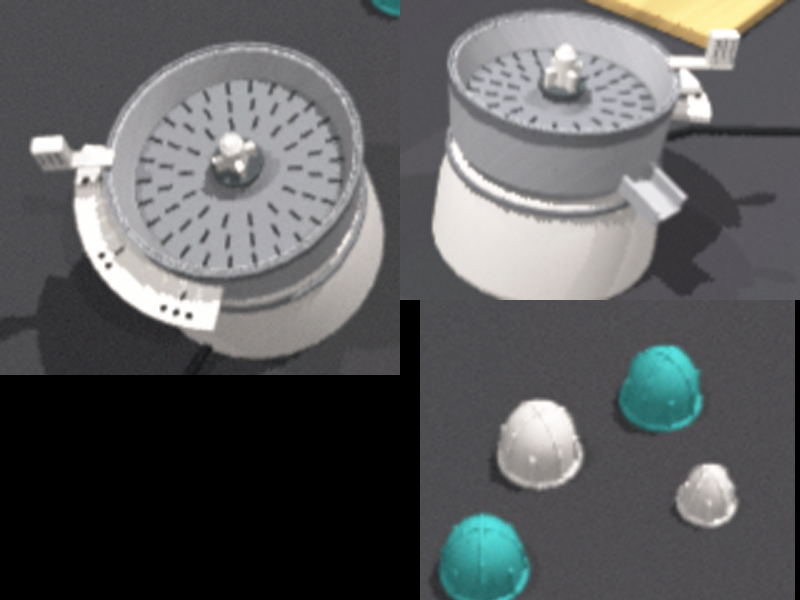

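The cone at crop (540,445) is the big white one, with long ribs reaching the tip; the small white one is at (708,495). In the press crop the tab is at (50,152), near the one-pip mark. The two-pip mark is at about (103,262), the three-pip mark at (178,312), and the spindle at (233,155).

```bash
cat >> h.py <<'E'
def totool(st,d): return np.array(st["eef_rot"]).T@np.array(d)
E
python3 - <<'E'
from h import *
S=snap("scene");s=imaging.snapshot("wrist");print(np.round(s["hand_eye"],3),np.round(s["intrinsics"],0))
c=np.array([.5734,-.1269])
for n,u,z in(("1pip",(163.2,312.4),.126),("2pip",(171.2,344.8),.126),("2tick",(177.2,339.2),.126),("3pip",(201.5,364.5),.126),("3tick",(203.2,358.8),.126),("tab",(150.5,300),.165)):
    p=plane(S,u,z)[:2]-c;print(n,np.hypot(*p).round(4),np.arctan2(p[1],p[0]).round(3))
# foot-based cone centre: mask centroid at ~22 mm high
for u,z in(((311.1,190),.022),((369.2,207.5),.016)):print(plane(S,u,z).round(4))
print(totool(monitor.read_state(),[.257,-.323,.0]).round(3))
E
```

```text
[[ 0.002 -0.963 -0.27   0.068]
 [ 1.     0.002  0.    -0.001]
 [ 0.    -0.27   0.963 -0.126]
 [ 0.     0.     0.     1.   ]] [[345.   0. 326.]
 [  0. 345. 239.]
 [  0.   0.   1.]]
1pip 0.0974 -2.362
2pip 0.0977 -1.774
2tick 0.0865 -1.797
3pip 0.0956 -1.172
3tick 0.0871 -1.184
tab 0.1056 -2.389
[0.4719 0.2052 0.022 ]
[0.5933 0.2487 0.016 ]
[-0.357 -0.207  0.   ]
```

```bash
python3 -m handwheel '[[[0,0,0.08,-0.04,-0.023,0.005,0],[0,0,0.17,-0.09,-0.052,0.01,0],[0,0,0.26,-0.14,-0.08,0.02,0],[0,0,0.36,-0.19,-0.11,0.025,0],[0,0,0.46,-0.24,-0.14,0.03,0],[0,0,0.56,-0.29,-0.168,0.035,0],[0,0,0.65,-0.335,-0.194,0.04,0],[0,0,0.7,-0.357,-0.207,0.04,0],[0,0,0.7,-0.357,-0.207,0.04,0],[0,0,0.7,-0.357,-0.207,0.04,0]]]' 40
python3 - <<'E'
from h import *
c=snap("wrist");cv2.imwrite("pics/w1.png",c["im"])
im=c["im"];h=cv2.cvtColor(im,cv2.COLOR_BGR2HSV)
print("proj",proj(c,[.472,.205,.027]))
m=((h[...,2]>110)&(h[...,1]<70)).astype(np.uint8)
n,l,s,ce=cv2.connectedComponentsWithStats(m)
for i in range(1,n):
    if s[i,4]>500: print(s[i],ce[i].round(1),plane(c,ce[i],.022).round(4))
E
```

```text
time: 1.55
position: [0.466, 0.2132, 0.2083]
eef_rot: [[-0.478, 0.878, -0.0], [0.878, 0.478, 0.001], [0.001, -0.0, -1.0]]
contact_force: [0.6, 0.0, -0.2]
gripper_width: 0.0856
grasp_force: 0.0
proj [328.01524889 229.74723942]
[     0      0    640    410 225718] [318.6 182. ] [0.4439 0.2386 0.022 ]
[ 454  363   72  117 1187] [489.9 429.3] [0.7496 0.0863 0.022 ]
[  81  380   61   48 1975] [110.8 402.6] [ 0.3547 -0.089   0.022 ]
[ 494  421   72   59 2731] [526.3 455.1] [0.8146 0.0746 0.022 ]
[  87  452   71   28 1463] [121.5 466.9] [ 0.3954 -0.177   0.022 ]
```

View pics/w1.png

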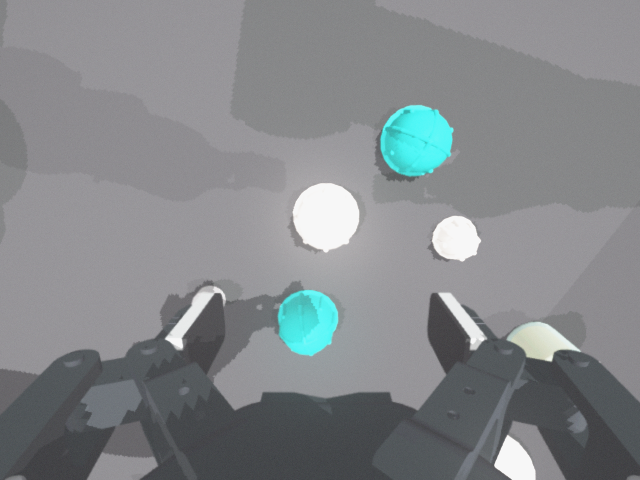

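The wrist view has the white cone at (326,216), overexposed, the small white cone at (456,238) and the turquoise ones at (416,141) and (308,322). I need the rib directions, so next is a silhouette profile plus contrast-stretched crops.

Run:
```python
from h import *
c=snap("wrist");S=cv2.imread("pics/scene0.png");W=cv2.imread("pics/side0.png")
g=cv2.cvtColor(c["im"],cv2.COLOR_BGR2GRAY)
m=(g>205).astype(np.uint8);n,l,s,ce=cv2.connectedComponentsWithStats(m);i=l[216,326]
cn=max(cv2.findContours((l==i).astype(np.uint8),0,1)[0],key=cv2.contourArea)
e=cv2.minEnclosingCircle(cn);print(s[i],ce[i],e,"axis est",plane(c,ce[i],.012).round(4))
st=lambda a,lo,hi:np.clip((a.astype(float)-lo)/(hi-lo)*255,0,255).astype(np.uint8)
a=cv2.resize(st(c["im"][172:262,281:371],225,255),(400,400),interpolation=2)
a2=cv2.resize(st(c["im"][172:262,281:371],120,255),(200,200),interpolation=2)
b=cv2.resize(st(S[168:212,290:334],130,255),(400,400),interpolation=2)
d=cv2.resize(st(W[378:438,290:350],130,255),(200,200),interpolation=2)
cv2.imwrite("pics/c2.png",np.vstack([np.hstack([a,b]),np.hstack([a2,d,np.zeros((200,400,3),np.uint8)])]))
np.set_printoptions(linewidth=200)
# world angle of silhouette radius
A=np.array([plane(c,p[0],.005)[:2] for p in cn]);o=cv2.minEnclosingCircle(A.astype(np.float32));print(o)
v=A-np.array(o[0]);an=np.degrees(np.arctan2(v[:,1],v[:,0]));r=np.hypot(*v.T)*1000
print([(k,round(float(r[(an>=k)&(an<k+10)].mean()),1)) for k in range(-180,180,10) if ((an>=k)&(an<k+10)).any()])
```

```text
[ 293  183   66   70 3478] [325.68976423 216.23950546] ((325.5, 217.36956787109375), 34.66300582885742) axis est [0.4654 0.2125 0.012 ]
((0.46698808670043945, 0.20932111144065857), 0.03459706902503967)
[(-180, 32.6), (-170, 32.2), (-160, 31.2), (-150, 31.0), (-140, 30.8), (-130, 30.6), (-120, 30.4), (-110, 32.0), (-100, 31.3), (-90, 31.1), (-80, 31.2), (-70, 33.2), (-60, 32.2), (-50, 31.5), (-40, 31.3), (-30, 32.1), (-20, 31.8), (-10, 30.8), (0, 31.2), (10, 31.5), (20, 31.8), (30, 31.8), (40, 32.4), (50, 32.7), (60, 33.1), (70, 33.4), (80, 33.5), (90, 33.6), (100, 33.7), (110, 34.3), (120, 34.2), (130, 33.6), (140, 33.7), (150, 33.4), (160, 33.2), (170, 33.0)]
```

View pics/c2.png

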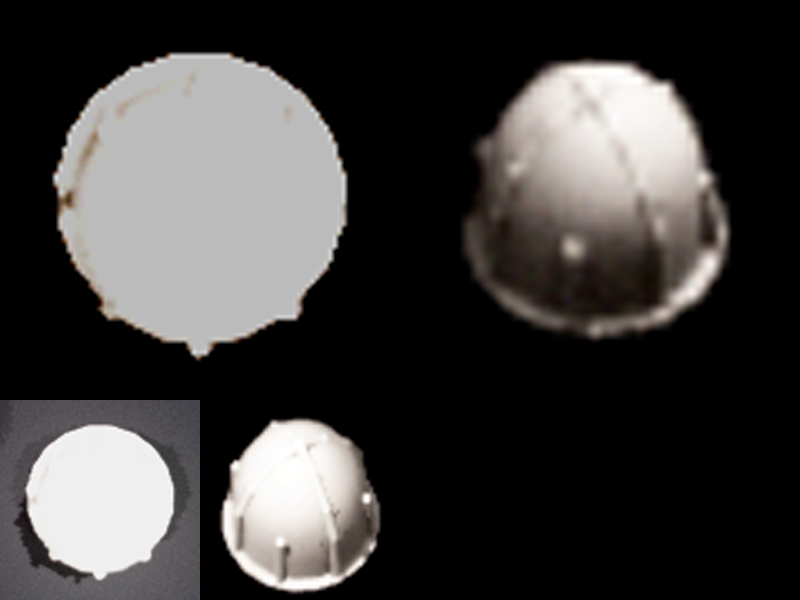

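In the scene crop the long rib runs from the tip down to (660,295), with short rib tops at (573,247) and (705,180). In the side crop the long rib foot is at (335,570) and the short tops are at (283,544) and (367,497). In the wrist crop the ribs break the silhouette at (105,310), (200,352) and (297,310).

Run:
```python
from h import *
S=snap("scene");W=snap("side");c=snap("wrist")
ax=np.array([.4665,.2105])
for n,k,u,z in(("longS",S,(318.6,200.5),.003),("shortS",S,(309,195.2),.028),("short2S",S,(323.6,187.8),.028),("longW",W,(330.5,429),.003),("shortW",W,(314.9,421.2),.028),("short2W",W,(340.1,407.1),.028),("wr",c,(281+200/4.44,172+352/4.44),.028),("wr2",c,(281+105/4.44,172+310/4.44),.015),("wr3",c,(281+297/4.44,172+310/4.44),.015)):
    p=plane(k,u,z)[:2];v=p-ax;print(n,p.round(4),np.hypot(*v).round(4),np.degrees(np.arctan2(v[1],v[0])).round(1))
for a in [(583,90)]:print("tip tri",tri(S,(290+183/9.09,168+90/9.09),W,(290+97/3.33,378+38/3.33)).round(4))
```

```text
longS [0.4928 0.2049] 0.0269 -12.0
shortS [0.4806 0.1876] 0.0268 -58.4
short2S [0.4919 0.2227] 0.0282 25.7
longW [0.4397 0.2193] 0.0282 161.8
shortW [0.4516 0.2353] 0.0289 120.9
short2W [0.4422 0.1987] 0.027 -154.1
wr [0.4802 0.1866] 0.0276 -60.2
wr2 [0.4596 0.1814] 0.0299 -103.4
wr3 [0.4961 0.2014] 0.0309 -17.1
tip tri [0.4673 0.2097 0.0536]
```

Every measurement puts the long ribs at -16° (mod 90°), and the cone axis at (0.467, 0.210); the tip triangulates to z = 0.0536, as it should for a 54 mm cone. Now to the lever, with a look down on the press from there.

```bash
python3 -m handwheel '[[[0,0,0.15,-0.042,-0.019,-0.02,0],[0,0,0.3,-0.085,-0.038,-0.04,0],[0,0,0.45,-0.13,-0.058,-0.052,0],[0,0,0.6,-0.175,-0.079,-0.052,0],[0,0,0.75,-0.22,-0.099,-0.052,0],[0,0,0.9,-0.265,-0.12,-0.052,0],[0,0,1.05,-0.31,-0.14,-0.052,0],[0,0,1.2,-0.35,-0.158,-0.052,0],[0,0,1.32,-0.3765,-0.17,-0.052,0],[0,0,1.32,-0.3765,-0.17,-0.052,0],[0,0,1.32,-0.3765,-0.17,-0.052,0]]]'
python3 - <<'E'
from h import *
c=snap("wrist");cv2.imwrite("pics/w2.png",c["im"])
for n,X in(("tab",[.497,-.199,.177]),("nose",[.5734,-.1269,.165]),("seat",[.5734,-.1269,.138])):print(n,proj(c,X).round(1))
E
```

```text
time: 3.18
position: [0.4969, -0.1982, 0.2602]
eef_rot: [[0.731, 0.682, -0.0], [0.682, -0.731, 0.001], [0.0, -0.001, -1.0]]
contact_force: [0.4, 0.2, 0.7]
gripper_width: 0.0856
grasp_force: 0.0
tab [325.5 252.8]
nose [324.8  77.9]
seat [324.9  85.2]
```

View pics/w2.png

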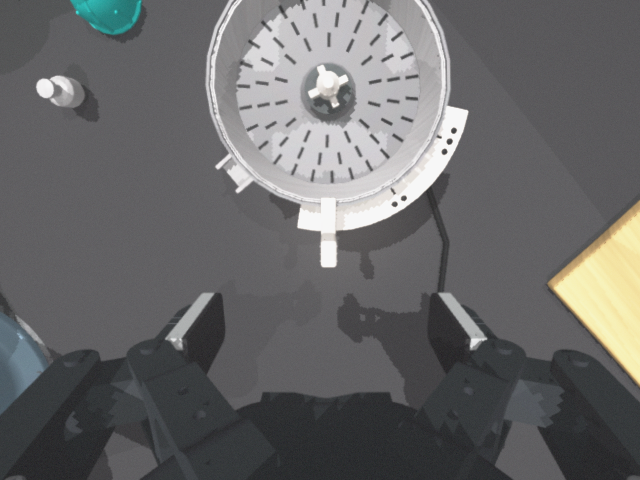

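The wrist view shows the tab at (328,250), the spindle near (328,85) with fins toward (349,76) and (335,106), and the two-pip mark at (399,200). Everything is 2 mm or less from the prediction. Now the fin angle.

Run:
```python
from h import *
c=snap("wrist");im=c["im"];g=cv2.cvtColor(im,cv2.COLOR_BGR2GRAY)
cr=g[55:125,290:365]
cv2.imwrite("pics/c3.png",cv2.resize(im[55:125,290:365],None,fx=7,fy=7,interpolation=2))
# dark collar
m=(cr<110).astype(np.uint8);n,l,s,ce=cv2.connectedComponentsWithStats(m);i=1+np.argmax(s[1:,4])
cn=max(cv2.findContours((l==i).astype(np.uint8),0,1)[0],key=cv2.contourArea)
P=np.array([plane(c,p[0]+[290,55],.138)[:2] for p in cn],np.float32);o=cv2.minEnclosingCircle(P);print("collar",s[i],o)
```

```text
collar [ 21  30  44  37 736] ((0.5699435472488403, -0.1362755298614502), 0.01577930897474289)
```

View pics/c3.png

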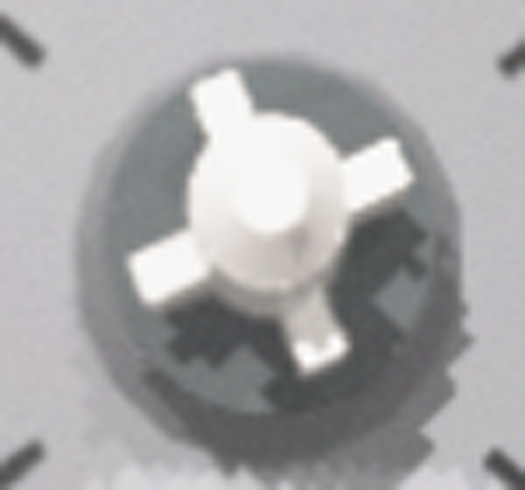

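The crop shows fin tips at (217,78), (403,162), (140,280) and (327,352), collar top centre near (272,235) and nose at (272,196).

Run:
```python
from h import *
c=snap("wrist")
f=lambda p,z:plane(c,(290+p[0]/7-.43,55+p[1]/7-.43),z)[:2]
F=np.array([f(p,.150) for p in((217,78),(403,162),(140,280),(327,352))])
ctr=F.mean(0);print("fins",F.round(4).tolist(),ctr.round(4))
for a,b in((0,3),(1,2)):
    v=F[a]-F[b];print(np.hypot(*v).round(4),np.degrees(np.arctan2(v[1],v[0])).round(1))
print("collar",f((272,235),.138).round(4),"nose",f((272,196),.165).round(4))
print("tab",plane(c,(328.5,248),.177).round(4), plane(c,(328.5,266),.177).round(4))
```

```text
fins [[0.5787, -0.1179], [0.5851, -0.135], [0.5613, -0.1245], [0.5685, -0.1413]] [ 0.5734 -0.1297]
0.0256 66.3
0.026 -23.9
collar [ 0.5737 -0.1296] nose [ 0.573  -0.1299]
tab [ 0.5006 -0.198   0.177 ] [ 0.4918 -0.2063  0.177 ]
```

```bash
python3 - <<'E'
from h import *
c=snap("wrist");o=np.array([.5734,-.1297])
for n,u in(("2pips",(399.5,201)),("2tick",(393,191.5)),("3pips",(449.5,142))):
    v=plane(c,u,.126)[:2]-o;print(n,np.hypot(*v).round(4),np.arctan2(v[1],v[0]).round(3))
E
python3 -m handwheel '[[[0,0,0,-0.001,0.002,0.03,0],[0,0,0,-0.001,0.002,0.06,0],[0,0,0,-0.001,0.002,0.085,0],[0,0,0,-0.001,0.002,0.092,0],[0,0,0,-0.001,0.002,0.092,0.5],[0,0,0,-0.001,0.002,0.092,0.8],[0,0,0,-0.001,0.002,0.092,1],[0,0,0,-0.001,0.002,0.092,1],[0,0,0,-0.001,0.002,0.092,1],[0,0,0,-0.001,0.002,0.092,1]]]' 20
```

```text
2pips 0.0953 -1.78
2tick 0.0863 -1.783
3pips 0.0954 -1.187
time: 4.62
position: [0.4978, -0.2014, 0.1689]
eef_rot: [[0.732, 0.681, 0.001], [0.681, -0.732, -0.0], [0.0, 0.001, -1.0]]
contact_force: [-1.5, 1.0, 6.0]
gripper_width: 0.0099
grasp_force: 22.1
```

```bash
python3 -m handwheel '[[[0,0,-0.1,0.0005,0.0104,-0.001,1],[0,0,-0.2,0.002,0.0207,-0.001,1],[0,0,-0.3,0.0046,0.0307,-0.001,1],[0,0,-0.4,0.0082,0.0405,-0.001,1],[0,0,-0.5,0.0127,0.0499,-0.001,1],[0,0,-0.6,0.0182,0.0587,-0.001,1],[0,0,-0.6,0.0182,0.0587,-0.001,1],[0,0,-0.6,0.0182,0.0587,-0.001,1]]]'
python3 - <<'E'
from h import *
s=monitor.read_state();v=s["position"][:2]-np.array([.5734,-.1297]);print(np.hypot(*v),np.arctan2(v[1],v[0]))
E
```

```text
time: 5.62
position: [0.5509, -0.2312, 0.1689]
eef_rot: [[0.221, 0.975, 0.0], [0.975, -0.221, 0.002], [0.002, -0.0, -1.0]]
contact_force: [1.1, 4.1, -0.2]
gripper_width: 0.0099
grasp_force: 20.0
0.1039241038134778 -1.7891923380283914
```

```bash
python3 -m handwheel '[[[0,0,0,0,0,0,0.8],[0,0,0,0,0,0,0.5],[0,0,0,0,0,0,0],[0,0,0,0,0,0,0],[0,0,0,0,0,-0.03,0],[0,0,0,0,0,-0.06,0],[0,0,0,0,0,-0.09,0],[0,0,0,0,0,-0.09,0]]]'
python3 - <<'E'
from h import *
c=snap("wrist");cv2.imwrite("pics/w3.png",cv2.resize(c["im"][60:300,200:520],None,fx=2.5,fy=2.5,interpolation=2))
E
```

```text
time: 6.62
position: [0.5524, -0.2329, 0.2621]
eef_rot: [[0.22, 0.975, 0.005], [0.975, -0.22, -0.003], [-0.002, 0.005, -1.0]]
contact_force: [1.1, -0.2, -0.2]
gripper_width: 0.0854
grasp_force: 0.0
```

View pics/w3.png

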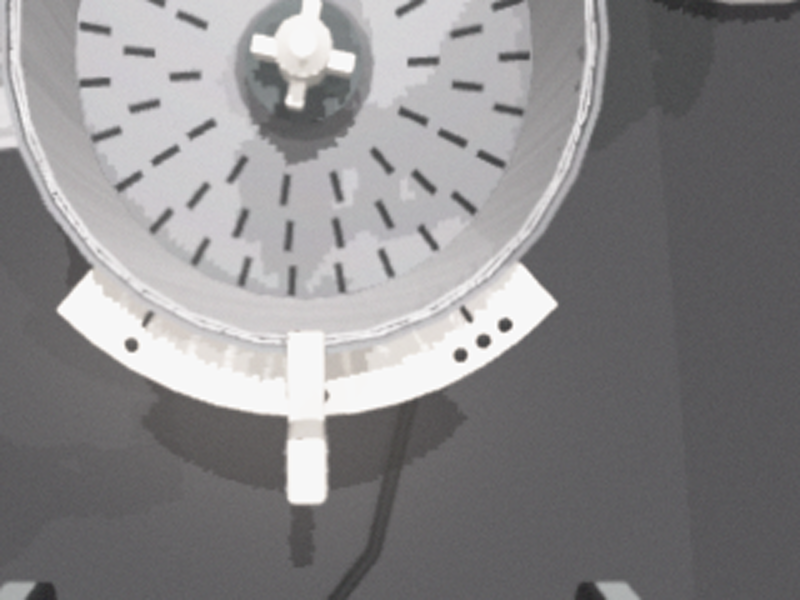

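The lever arm (x≈307) sits half-way between the one-pip tick (148,320) and the three-pip tick (466,313), covering the two-pip mark. The lever is set, so next is the big cone.

```bash
python3 -m handwheel '[[[0,0,-0.03,0.04,-0.018,0,0],[0,0,-0.07,0.09,-0.039,0,0],[0,0,-0.11,0.14,-0.061,0,0],[0,0,-0.15,0.19,-0.083,0,0],[0,0,-0.2,0.24,-0.105,0,0],[0,0,-0.24,0.29,-0.127,0.03,0],[0,0,-0.28,0.34,-0.149,0.07,0],[0,0,-0.32,0.39,-0.171,0.11,0],[0,0,-0.335,0.413,-0.181,0.132,0],[0,0,-0.335,0.413,-0.181,0.132,0],[0,0,-0.335,0.413,-0.181,0.132,0]]]'
python3 - <<'E'
from h import *
s=monitor.read_state();c=snap("wrist");p=proj(c,[.467,.210,.012]);g=cv2.cvtColor(c["im"],cv2.COLOR_BGR2GRAY)
m=(g>205).astype(np.uint8);n,l,st,ce=cv2.connectedComponentsWithStats(m);i=l[int(p[1]),int(p[0])]
q=ce[i] if i else p;print(p,st[i],q,plane(c,q,.012),plane(c,q,.027));t=totool(s,np.array([.467,.21,.018])-s["position"]);print(t,np.degrees(np.arctan2(s["eef_rot"][1][1],s["eef_rot"][0][1])))
E
```

```text
time: 8.05
position: [0.4649, 0.2102, 0.1268]
eef_rot: [[-0.113, 0.994, -0.001], [0.994, 0.113, -0.001], [-0.001, -0.001, -1.0]]
contact_force: [-0.3, 0.7, -0.0]
gripper_width: 0.0854
grasp_force: 0.0
[329.25105684 238.80439792] [ 286  192   86   89 5993] [328.46037043 235.4665443 ] [0.46614024 0.21242027 0.012     ] [0.46556984 0.21645918 0.027     ]
[-0.00035069  0.00222986  0.10879283] 6.465349093171668
```

```bash
python3 -m handwheel '[[[0,0,0,0,0.002,0.04,0],[0,0,0,0,0.002,0.08,0],[0,0,0,0,0.002,0.1,0],[0,0,0,0,0.002,0.108,0],[0,0,0,0,0.002,0.108,0],[0,0,0,0,0.002,0.108,0.3],[0,0,0,0,0.002,0.108,0.6],[0,0,0,0,0.002,0.108,1],[0,0,0,0,0.002,0.108,1],[0,0,0,0,0.002,0.108,1]]]' 50
```

```text
time: 9.35
position: [0.4684, 0.2112, 0.0213]
eef_rot: [[-0.113, 0.994, 0.003], [0.994, 0.113, 0.0], [0.0, 0.003, -1.0]]
contact_force: [-1.2, -1.5, 9.5]
gripper_width: 0.0576
grasp_force: 52.5
```

```bash
python3 -m handwheel '[[[0,0,0,0,0,-0.03,1],[0,0,0,0,0,-0.08,1],[0,0,0,-0.01,0.002,-0.13,1],[0,0,0.02,-0.05,0.01,-0.18,1],[0,0,0.05,-0.09,0.017,-0.205,1],[0,0,0.07,-0.135,0.025,-0.205,1],[0,0,0.09,-0.18,0.034,-0.205,1],[0,0,0.11,-0.225,0.042,-0.205,1],[0,0,0.13,-0.27,0.051,-0.205,1],[0,0,0.136,-0.315,0.059,-0.205,1],[0,0,0.136,-0.34,0.064,-0.205,1],[0,0,0.136,-0.351,0.066,-0.205,1],[0,0,0.136,-0.351,0.066,-0.205,1],[0,0,0.136,-0.351,0.066,-0.205,1]]]'
python3 - <<'E'
from h import *
S,W=snap("scene"),snap("side");p=monitor.read_state()["position"]
out=[]
for c in(S,W):
    u=proj(c,[p[0],p[1],p[2]-.02+.027]);x,y=int(u[0]),int(u[1]);print(u)
    out.append(cv2.resize(c["im"][max(0,y-60):y+60,x-40:x+40],(400,600),interpolation=2));print(x-40,y-60)
cv2.imwrite("pics/c4.png",np.hstack(out))
E
```

```text
time: 11.1
position: [0.5722, -0.129, 0.2244]
eef_rot: [[0.021, 1.0, -0.0], [1.0, -0.021, 0.001], [0.001, -0.0, -1.0]]
contact_force: [-1.0, 0.6, -0.7]
gripper_width: 0.0578
grasp_force: 54.6
[212.3835751  273.91359451]
172 213
[421.84624836 148.03250411]
381 88
```

View pics/c4.png

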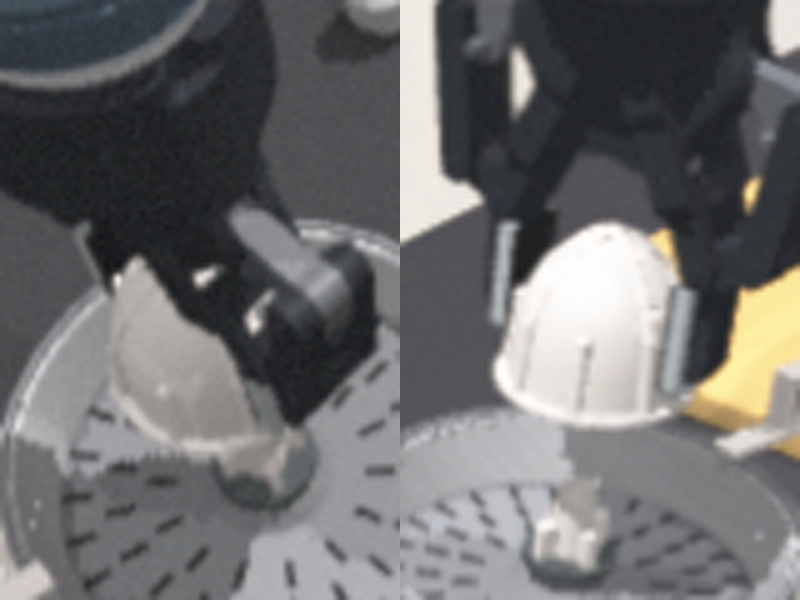

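The cone is held upright over the spindle, with its tip in the side crop at (608,230) and a short rib top at (584,343). Checking its axis and yaw from those.

Run:
```python
from h import *
W=snap("side");S=snap("scene")
f=lambda x,y:(381+(x-400)/5-.4,88+y/5-.4)
for zf in(.201,.203,.205):
    t=plane(W,f(608,228),zf+.054)[:2];r=plane(W,f(584,343),zf+.028)[:2]
    v=r-np.array([.573,-.129]);print(zf,"tip",t.round(4),"rib",np.hypot(*v).round(4),np.degrees(np.arctan2(v[1],v[0])).round(1))
print("foot front side z",[plane(W,f(596,424),z)[:2].round(4) for z in (.201,.205)])
# long rib foot right ~ (645,415)
v=plane(W,f(645,414),.204)[:2]-np.array([.573,-.129]);print(np.hypot(*v).round(4),np.degrees(np.arctan2(v[1],v[0])).round(1))
print(totool(monitor.read_state(),np.array([.5734,-.1297,.2])-monitor.read_state()["position"]))
```

```text
0.201 tip [ 0.5759 -0.1304] rib 0.0255 111.2
0.203 tip [ 0.5735 -0.1266] rib 0.0295 112.6
0.205 tip [ 0.5712 -0.1227] rib 0.0334 113.6
foot front side z [array([ 0.5583, -0.1095]), array([ 0.5545, -0.1032])]
0.0263 162.1
[-0.00026798  0.00110044  0.02442897]
```

Yaw comes out at about 112° (wanted 111°), and the axis is within 2 mm. Lowering over the nose.

```bash
python3 -m handwheel '[[[0,0,0,0,0.001,0.012,1],[0,0,0,0,0.001,0.024,1],[0,0,0,0,0.001,0.032,1],[0,0,0,0,0.001,0.038,1],[0,0,0,0,0.001,0.043,1],[0,0,0,0,0.001,0.047,1],[0,0,0,0,0.001,0.047,1]]]'
```

```text
time: 12.18
position: [0.5733, -0.1304, 0.1771]
eef_rot: [[0.023, 1.0, -0.0], [1.0, -0.023, 0.0], [0.0, -0.0, -1.0]]
contact_force: [-0.7, -0.5, -0.8]
gripper_width: 0.0578
grasp_force: 54.6
```

No contact force. On to the fins and the seat, going slowly.

```bash
python3 -m handwheel '[[[0,0,0,0,0,0.003,1],[0,0,0,0,0,0.006,1],[0,0,0,0,0,0.009,1],[0,0,0,0,0,0.011,1],[0,0,0,0,0,0.011,1]]]'
```

```text
time: 12.8
position: [0.5733, -0.1304, 0.166]
eef_rot: [[0.023, 1.0, -0.0], [1.0, -0.023, 0.0], [0.0, -0.0, -1.0]]
contact_force: [0.7, -0.9, -0.4]
gripper_width: 0.0581
grasp_force: 54.6
```

The foot is at about 0.145, below the fin tops, with no force, so it has meshed. Continuing to the collar.

```bash
python3 -m handwheel '[[[0,0,0,0,0,0.002,1],[0,0,0,0,0,0.004,1],[0,0,0,0,0,0.006,1],[0,0,0,0,0,0.007,1],[0,0,0,0,0,0.007,1]]]' 70
```

```text
time: 13.42
position: [0.5734, -0.1304, 0.1595]
eef_rot: [[0.023, 1.0, 0.0], [1.0, -0.023, 0.0], [0.0, 0.0, -1.0]]
contact_force: [-1.0, 0.5, 1.6]
gripper_width: 0.0569
grasp_force: 77.9
```

```bash
python3 -m handwheel '[[[0,0,0,0,0,0.001,1],[0,0,0,0,0,0.002,1],[0,0,0,0,0,0.003,1],[0,0,0,0,0,0.004,1],[0,0,0,0,0,0.004,1]]]'
```

```text
time: 14.05
position: [0.5735, -0.1304, 0.1558]
eef_rot: [[0.023, 1.0, 0.0], [1.0, -0.023, -0.0], [-0.0, 0.0, -1.0]]
contact_force: [-2.6, 1.1, 7.4]
gripper_width: 0.0569
grasp_force: 78.5
```

```bash
python3 -m handwheel '[[[0,0,0,0,0,0.001,1],[0,0,0,0,0,0.002,1],[0,0,0,0,0,0.003,1],[0,0,0,0,0,0.004,1],[0,0,0,0,0,0.004,1]]]'
```

```text
time: 14.68
position: [0.5735, -0.1304, 0.1533]
eef_rot: [[0.023, 1.0, 0.001], [1.0, -0.023, -0.001], [-0.001, 0.001, -1.0]]
contact_force: [-6.3, 2.2, 14.8]
gripper_width: 0.0572
grasp_force: 79.7
```

14.8 N and 6.2 mm of travel put it at the stop. One last look to confirm the seating.

```bash
python3 -m handwheel '[[[0,0,0,0,0,0,1],[0,0,0,0,0,0,1],[0,0,0,0,0,0,1],[0,0,0,0,0,0,1]]]'
python3 - <<'E'
from h import *
W,S=snap("side"),snap("scene")
u=proj(W,[.5734,-.1297,.132+.054]);print("expected tip pressed home",((u-[381,110])*5).round(), "if unmeshed", ((proj(W,[.5734,-.1297,.198])-[381,110])*5).round())
print("foot front",((proj(W,[.5734-.031*.7,-.1297+.031*.714,.132])-[381,110])*5).round())
cv2.imwrite("pics/c5.png",np.hstack([cv2.resize(c["im"][y:y+120,x:x+80],(400,600),interpolation=2) for c,x,y in((W,381,110),(S,180,230))]))
E
```

```text
time: 15.18
position: [0.5735, -0.1304, 0.1534]
eef_rot: [[0.023, 1.0, 0.001], [1.0, -0.023, -0.001], [-0.001, 0.001, -1.0]]
contact_force: [-5.6, 1.7, 14.6]
gripper_width: 0.0572
grasp_force: 79.7
expected tip pressed home [185. 315.] if unmeshed [190. 282.]
foot front [182. 504.]
```

View pics/c5.png

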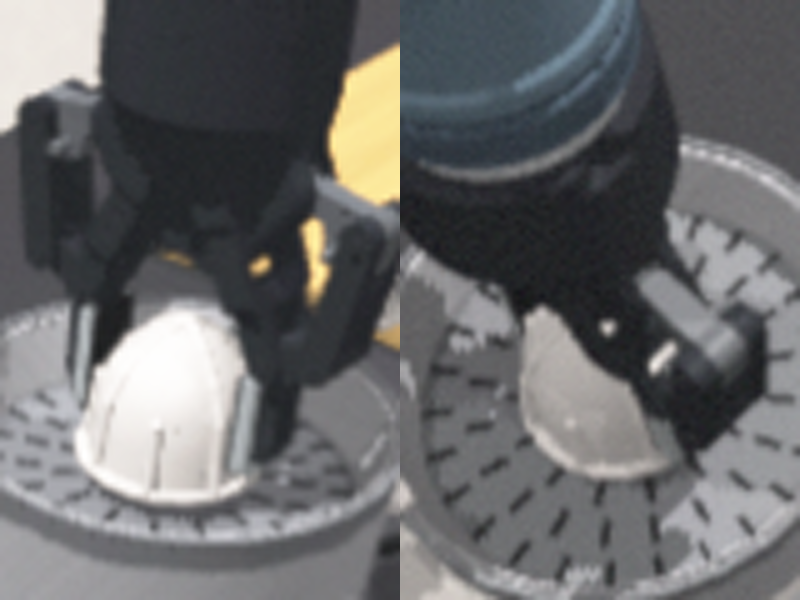

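The side crop shows the tip at about (183,312) and the foot front at about (180,504). That matches the pressed-home prediction of (185,315) and (182,504), so the cone is seated and down at the stop. Handing in.

```bash
python3 -c "
from rig import manip
print(manip.close_job())"
```

```text
the job is handed in; nothing more can be done
None
```

I set the pulp lever on the two-pip mark, meshed the big white cone fully home on the spindle, and handed in with it held down at the spring's stop (about 15 N), 15 s into the 54 s allowed.

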